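Tug-test the instrument case lid before switching on

TASK

Before the field instrument is switched on, find out whether its case lid has really caught: take the lid by the bar handle and tug it firmly upwards, without pressing it down first. If it comes up (let it rise two or three centimetres so that there is no doubt), lower it, press it down until it snaps home, and tug it firmly again to prove that it now holds. Once the lid has held, let go of it and then push the power switch lever all the way over to its other side, without shifting the things lying on the bench.

Things in the scene. Friction and masses are not known exactly. Their poses are not given: they have to be found in the camera images.
- lid_angle (a joint): angle of the case's hinged lid, rad: 0 = fully down, grows to 1.4 as it opens. A caught lid is at 0 and lifts at most 1 mm even at 25 N; a lid that is down but not caught rests on the catch's nose at about 0.065 (front edge 12 mm too high), comes up freely and falls back under its own weight.
- lid: the hinged lid, 196 x 252 x 10 mm, with its handle and keeper bar; origin on the hinge axis, -x to the front edge, z out of its top. Its weight is 1.5 to 3 N at the handle. A firm tug is about 10 N or more at the handle. Pressing the handle of an uncaught lid down by 10 mm, against up to 12 N, snaps it home.
- handle_grip (a point): middle of the lid's handle, a round steel bar 11 mm thick and 110 mm long, parallel to the front edge of the lid (along this point's y axis), 35 mm above the lid's top, on two posts 94 mm apart. About 145 mm above the bench when the lid is shut. It can be pinched across (along its x axis) from above.
- lid_hinge (a point): middle of the lid's hinge axis, 100 mm above the bench along the back edge of the case. The axis runs along this point's y; the handle bar lies 150 mm from it in the horizontal and 45 mm above it.
- lid_front (a point): middle of the lid's front edge, top side, 194 mm from the hinge
- case: grey instrument case 180 x 240 x 100 mm (x, y, z) screwed to the bench, origin at the centre of its underside; its front, with the catch, faces this body's -x and the hinge is at +x. The lid is 10 mm thick.
- keeper (a point): steel bar 6 mm thick and 42 mm long that hangs 14 mm under the lid's front edge and goes under the catch's nose; this point is its middle
- catch: spring-loaded steel nose 26 mm wide at the middle of the case's front, just under the lid, sloped on top, flat underneath, moving in and out by itself; origin at the front wall, level with the nose's flat underside, 89.5 mm above the bench
- switch (a joint): angle of the power switch lever, rad: 0 = off (leaning to the base's -x), 1.0 = fully over (leaning to the base's +x), starts between 0 and 0.2. It stays where it is left; about 1 N at the ball moves it.
- switch_tip (a point): centre of the lever's black ball, 26 mm in diameter, 80 mm from the pivot (about 92 mm above the bench at either end of the swing, 102 mm half-way)
- switch_base: grey block 70 x 50 x 25 mm (x, y, z) on a thin 120 x 100 mm steel plate, with low terminal rows beside it, fixed to the bench; it carries the lever, origin at the centre of its underside; the lever's pivot lies 22 mm above the origin and the lever swings in this body's x-z plane, from -x to +x
- meter: hand-held meter lying on the bench, 75 x 135 x 28 mm, origin under its centre; to be left alone
- screwdriver: screwdriver lying on the bench, 180 mm long; to be left alone
- transducer: small black transducer box, 60 x 85 x 25 mm, origin under its centre; to be left alone
- tape: roll of tape, 90 mm across, 19 mm high, lying flat; to be left alone

How it is judged:
By the outcome, as a careful person would: the job done as asked, in the order asked, and still so for the second after the job is handed in, with the robot touching nothing.
It also fails if it takes over 72 s, if anything falls off the work surface, if the arm or the gripper's body presses on something with over 40 N, if the wrist force passes 120 N, or if a joint passes its speed limit or range.

ROBOT

A 6-joint arm with a two-finger parallel gripper is mounted at the origin on the work surface. World frame = base frame: x ahead of the robot, y to its left, z up, the work surface at z = 0. Lengths are in m, angles in rad, forces in N, time in s.
With the tool pointing down it reaches from about 0.425 to 0.95 m from the base axis. Payload 3.5 kg.
Tool frame: the origin (TCP) lies at the very end of the fingers, on their centre line; the grasp point (between the pads) lies 19 mm behind it (ctrl.grip_point_offset is the distance from the TCP to the grasp point, in m); z points along the fingers, y is the line along which they close (so a half turn about z gives the same grasp; the last joint's range is limited). The gripper opens to 85 mm and grips with 20 to 120 N. Pads are 22 mm wide; open, the fingers measure 114 mm over their backs; the gripper's body (76 mm by 85 mm) begins 54 mm behind the grasp point. The pads swing forward as they close: fully open they stand 13 mm farther back than shut.
Start: joints at [1.12, 0.286, 1.577, -0, 1.279, -0.15], TCP at [0.2, 0.645, 0.231] pointing down, gripper open.
Joint ranges: [-2.77, 2.77], [-0.9, 2.22], [0.21, 2.48], [-1.53, 4.67], [0.24, 2.81], [-2.84, 2.84]. Speed limits (rad/s): [2.79, 2.79, 3.14, 3.14, 3.14, 3.14].

INTERFACE

Orientations are given as a unit quaternion [x, y, z, w].
In Python, from plant import telemetry, vision, ctrl gives the robot as it stands.
- The arm moves only by the tool arm_command, never from a script. Its argument "series" is one flat list of numbers, 7 for each row, row after row: the shift along the tool's x, y, z in cm, then the turn, a rotation vector about the tool's x, y, z in degrees, then the closure, from 0 (fully open) to 1 (shut). A call has 1 to 10 rows; each row is the pose to reach, as a shift and turn from the pose commanded when the call began, along the tool's axes at that moment; what a row does not reach only later rows make up. A row lasts 1/12 s, in which the tool goes at most 41.7 mm and 7.16 degrees, less where a joint would pass 70% of its speed; a pose out of reach is approached as far as the arm can. A call with a gripper value outside its range is refused whole. The fingers move at their own pace and stop on an object; "force" is the grip in N (left out, the last holds). Time passes only in rows, so rows that repeat a pose let the fingers close. It gives the time, the measured TCP pose, the force, the opening and the grip force at its end, in the units of the state.
- telemetry.get_state(): the state, without advancing time (a new reading comes with each control period).
- vision.read_camera(name): name is "scene" or "top"; returns a dict with "color" (420x560x3 uint8, blue, green, red), "K" (3x3 intrinsics, pixels), "rvec" (rotation vector, rad) and "tvec" (3), from world to camera coordinates, as OpenCV has them. Camera axes: x right, y down, z forward; pixel columns grow to the right and rows downward; lengths in m; the calibration is good to about 2 mm. A picture is of the moment at which its call begins. There is no depth.
- ctrl.sign_off(): hands the job in; it is judged then, once.
The state is a dict: "time": time; "qpos": joint angles; "dq": joint speeds; "joint_efforts": joint torques, N m; "eef_pos": TCP position; "tcp_rot": TCP orientation; "contact_force": force on the tool from outside, world axes, zero at the start; "wrist_torque": the same for the moment, N m; "opening": opening from 0.0 (shut) to 1.0 (fully open); "finger_force": force on a finger pad.
Only numpy, scipy, OpenCV 4.12 (cv2) and the standard library are available. Lean on these libraries where they do the work, as an engineer would, in place of code of your own. Each camera call takes 0.05 s, during which the arm holds its last target. There are 200 camera calls.

## Working session

There is one attempt and no reset: what is moved stays moved. The work goes in short steps, Python scripts to look and compute and a tool call to move; the robot and the scene stay as the last step left them, time stands still between calls to the robot, and variables do not carry over. Pictures are saved under pics/ and viewed, at most 10 in all, crops included, and the job is handed in when it is done.

Besides the shell and the picture viewer there is one more tool, called after "Request:" as name(argument=value, ...) on one line, values as JSON. arm_command: Moves the arm, as the interface text tells. Its arguments: {"type":"object","properties":{"series":{"type":"array","items":{"type":"number"}},"force":{"type":"number"}},"required":["series"]}

```bash
mkdir -p pics; ls
cat > h.py <<'E'
import numpy as np, cv2
from scipy.spatial.transform import Rotation as R
from plant import telemetry, vision, ctrl
def cam(n,save=None):
    c=vision.read_camera(n)
    if save: cv2.imwrite('pics/'+save,c['color'])
    return c
def ray(c,uv):
    Rm=cv2.Rodrigues(np.array(c['rvec'],float))[0]; t=np.array(c['tvec'],float).ravel()
    d=Rm.T@np.linalg.inv(c['K'])@np.array([uv[0],uv[1],1.]); o=-Rm.T@t
    return o,d/np.linalg.norm(d)
def plane(c,uv,z):
    o,d=ray(c,uv); return o+d*(z-o[2])/d[2]
def tri(c1,u1,c2,u2):
    o1,d1=ray(c1,u1);o2,d2=ray(c2,u2)
    s=np.linalg.lstsq(np.c_[d1,-d2],o2-o1,rcond=None)[0]
    a=o1+d1*s[0];b=o2+d2*s[1]; return (a+b)/2,np.linalg.norm(a-b)
def proj(c,p):
    return cv2.projectPoints(np.array(p,float).reshape(-1,3),np.array(c['rvec'],float),np.array(c['tvec'],float),np.array(c['K'],float),None)[0].reshape(-1,2)
E
python3 - <<'E'
from h import *
a=cam('top','top0.png');b=cam('scene','scene0.png')
for c in(a,b): print(ray(c,(280,210)),c['K'][0,0])
s=telemetry.get_state();print({k:np.round(s[k],3) for k in s}); print(ctrl.grip_point_offset)
E
```

```text
pics
(array([0.30978127, 0.0079079 , 1.29220354]), array([ 0.22913798, -0.00524459, -0.97337982])) 481.64596069191225
(array([1.05527987, 0.67232996, 0.64220888]), array([-0.51522787, -0.65735883, -0.54992692])) 405.99339963463746
{'time': np.float64(0.1), 'qpos': array([ 1.12 ,  0.287,  1.578,  0.   ,  1.279, -0.15 ]), 'dq': array([-0.001, -0.003, -0.002, -0.001,  0.001,  0.001]), 'joint_efforts': array([ 1.000e-03, -4.073e+01, -2.937e+01, -0.000e+00,  3.000e-03,
       -0.000e+00]), 'eef_pos': array([0.2  , 0.644, 0.23 ]), 'tcp_rot': array([ 0.15 ,  0.989, -0.001, -0.   ]), 'contact_force': array([ 0.299, -1.226, -0.1  ]), 'wrist_torque': array([ 0.034,  0.029, -0.014]), 'finger_force': np.float64(0.0), 'opening': np.float64(1.003)}
0.0187
```

View pics/top0.png

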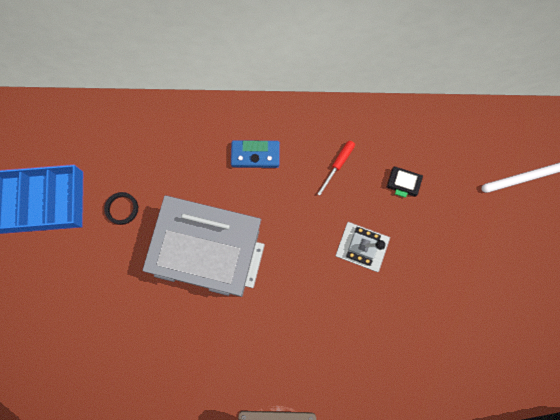

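View pics/scene0.png

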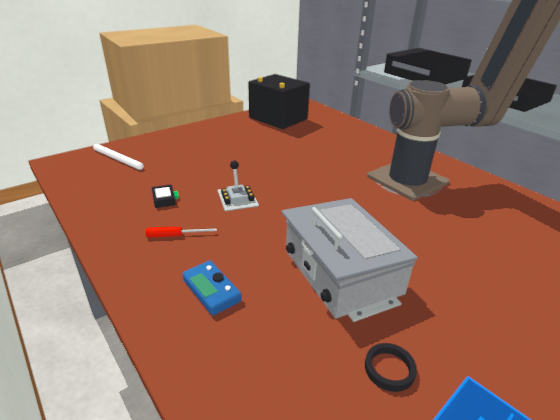

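The top view shows the case at (205,245) with its handle bar running from (182,216) to (229,227), and the front facing up the image (+x). The switch plate is at (363,247) with its ball at (381,244). In the scene view the handle is near (326,222) and the ball at (234,165).

```bash
cat > m.py <<'E'
from h import *
def blob(c,lo,hi,box):
    x0,y0,x1,y1=box; im=c['color'][y0:y1,x0:x1]
    m=cv2.inRange(im,np.array(lo),np.array(hi))
    n,l,s,ce=cv2.connectedComponentsWithStats(m)
    i=1+np.argmax(s[1:,4]); pts=np.argwhere(l==i)[:,::-1]+[x0,y0]
    return pts.astype(np.float32)
E
python3 - <<'E'
from m import *
a=cam('top');b=cam('scene')
def ends(p):
    (cx,cy),(w,h),ang=cv2.minAreaRect(p); bx=cv2.boxPoints(((cx,cy),(w,h),ang))
    e=[(bx[i]+bx[(i+1)%4])/2 for i in range(4)]
    return np.array([cx,cy]),(w,h),e
# handle
t=a['color'];
print(t[221,195:215:4].tolist(), t[250,200].tolist(), t[215,240].tolist(), b['color'][222,320:334:2].tolist())
pa=blob(a,(185,185,185),(255,255,255),(170,205,240,235)); pb=blob(b,(185,185,185),(255,255,255),(300,200,350,250))
for p,c in((pa,a),(pb,b)):
    ce,wh,e=ends(p); print(len(p),ce,wh,np.round(e,1).tolist(),[np.round(plane(c,q,.152),4).tolist() for q in e])
# ball
ba=blob(a,(0,0,0),(45,45,45),(372,234,392,254)); bb=blob(b,(0,0,0),(45,45,45),(224,155,245,176))
ca,ra=cv2.minEnclosingCircle(ba); cb,rb=cv2.minEnclosingCircle(bb); print(ca,ra,cb,rb,tri(a,ca,b,cb))
# plate
m=cv2.inRange(t[215:280,330:400],np.array((150,150,150)),np.array((255,255,255)))
hull=cv2.convexHull(np.argwhere(m)[:,::-1].astype(np.int32)); r=cv2.minAreaRect(hull); bx=cv2.boxPoints(r)+[330,215]
P=np.array([plane(a,q,.002) for q in bx]); print(bx.tolist(),P.round(3).tolist(),np.linalg.norm(P-np.roll(P,1,0),axis=1),P.mean(0))
cv2.imwrite('pics/z1.png',np.hstack([cv2.resize(t[185:305,120:270],None,fx=2.6,fy=2.6,interpolation=2),cv2.resize(b['color'][190:310,270:420],None,fx=2.6,fy=2.6,interpolation=2)]))
E
```

```text
[[124, 122, 121], [189, 189, 187], [216, 218, 214], [220, 222, 218], [208, 209, 206]] [189, 188, 188] [169, 163, 160] [[168, 161, 157], [160, 156, 151], [184, 186, 180], [217, 219, 213], [220, 222, 217], [164, 163, 159], [192, 191, 189]]
169 [205.41175842 220.85296631] (48.26458740234375, 3.395498275756836) [[182.0, 215.0], [205.8000030517578, 219.1999969482422], [228.8000030517578, 226.6999969482422], [205.0, 222.5]] [[0.5611, 0.2395, 0.152], [0.5518, 0.181, 0.152], [0.5344, 0.1245, 0.152], [0.5436, 0.1826, 0.152]]
624 [330.5 223. ] (34.0, 37.0) [[330.5, 206.0], [349.0, 223.0], [330.5, 240.0], [312.0, 223.0]] [[0.4937, 0.1386, 0.152], [0.5072, 0.2098, 0.152], [0.5795, 0.2302, 0.152], [0.571, 0.1646, 0.152]]
(379.81817626953125, 243.13636779785156) 5.005259990692139 (234.0, 165.0) 3.1623775959014893 (array([ 0.50989326, -0.2492669 ,  0.09642996]), np.float64(0.0022919817778705117))
[[334.7883186340332, 255.83211135864258], [347.34306144714355, 221.30656957626343], [390.62043380737305, 237.04379653930664], [378.06568908691406, 271.56933975219727]] [[0.49, -0.148, 0.002], [0.585, -0.184, 0.002], [0.544, -0.3, 0.002], [0.45, -0.263, 0.002]] [0.12158065 0.10178563 0.12363395 0.10100301] [ 0.51725088 -0.22387728  0.002     ]
```

View pics/z1.png

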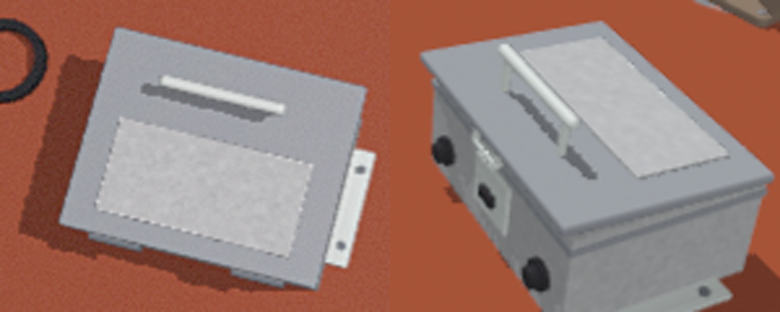

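```bash
cat >> h.py <<'E'
def go(pos,yaxis_deg=None,tilt=None):
    """target world TCP, tool pointing down with y axis at given world angle -> shift cm, rotvec deg in tool axes"""
    s=telemetry.get_state(); R0=R.from_quat(s['tcp_rot']); p0=np.array(s['eef_pos'])
    d=R0.inv().apply(np.array(pos)-p0)*100
    rv=np.zeros(3)
    if yaxis_deg is not None:
        a=np.radians(yaxis_deg); y=np.array([np.cos(a),np.sin(a),0]); z=np.array([0,0,-1.]); x=np.cross(y,z)
        rv=np.degrees((R0.inv()*R.from_matrix(np.c_[x,y,z])).as_rotvec())
    return d.round(2),rv.round(2)
E
python3 - <<'E'
from h import *
a=cam('top');b=cam('scene')
A,ea=tri(a,(182.7,215.8),b,(341.2,236.9));B,eb=tri(a,(228.8,226.5),b,(314.2,208.1))
print(A,ea,B,eb,np.linalg.norm(A-B))
C=(A+B)/2; d=A-B; ang=np.degrees(np.arctan2(-d[0],d[1])); print(C,ang)
# lid corners in both views -> heights of front edge
for t,s in(((118,28),(602,22)),((366,90),(421,54)),((318,288),(570,232)),((62,222),(772,185))): pass
f=lambda q,o:(o[0]+q[0]/2.6,o[1]+q[1]/2.6)
T=lambda q:f(q,(120,185)); S=lambda q:f((q[0]-390,q[1]),(270,190))
for t,s in(((118,28),(566,232)),((366,90),(421,54)),((318,288),(602,22)),((62,222),(772,182))): print(tri(a,T(t),b,S(s)))
print(go([C[0],C[1],.23],ang)); print(R.from_quat(telemetry.get_state()['tcp_rot']).as_matrix().round(2))
E
```

```text
[0.55821447 0.2374286  0.15489848] 0.0010110017893817712 [0.53318965 0.12554983 0.15460209] 0.003444663547937447 0.11464374712966661
[0.54570206 0.18148922 0.15475029] -12.608271033755253
(array([0.61726886, 0.29317629, 0.11566602]), np.float64(0.0026754398604801623))
(array([0.56099541, 0.04912682, 0.11647329]), np.float64(4.431978097331572e-05))
(array([0.37249656, 0.09069336, 0.10466601]), np.float64(0.0034004534977094257))
(array([0.43006365, 0.33626802, 0.09986721]), np.float64(0.0022716821784284167))
(array([-46.75, -33.97,   0.1 ]), array([-4.000e-02,  3.000e-02,  8.537e+01]))
[[-0.96  0.3  -0.  ]
 [ 0.3   0.96 -0.  ]
 [ 0.   -0.   -1.  ]]
```

Request:
arm_command(series=[-46.8,-34,0,0,0,85.4,0,-46.8,-34,0,0,0,85.4,0,-46.8,-34,0,0,0,85.4,0,-46.8,-34,0,0,0,85.4,0,-46.8,-34,0,0,0,85.4,0,-46.8,-34,0,0,0,85.4,0,-46.8,-34,0,0,0,85.4,0,-46.8,-34,0,0,0,85.4,0,-46.8,-34,0,0,0,85.4,0,-46.8,-34,0,0,0,85.4,0], force=60)

```text
time: 1.13
eef_pos: [0.4502, 0.3091, 0.2316]
tcp_rot: [0.702, 0.712, 0.0, 0.0]
contact_force: [-0.0, 0.0, -0.1]
opening: 0.999
finger_force: 0.0
```

Run:
```python
from h import *
print(telemetry.get_state()['time'],go([.5457,.1815,.20],-12.6))
```

```text
1.1333 (array([-12.9 ,   9.37,   3.17]), array([ 0.04, -0.02, 13.4 ]))
```

Request:
arm_command(series=[-12.9,9.4,2.5,0,0,13.4,0,-12.9,9.4,2.5,0,0,13.4,0,-12.9,9.4,2.5,0,0,13.4,0,-12.9,9.4,2.5,0,0,13.4,0,-12.9,9.4,2.5,0,0,13.4,0,-12.9,9.4,2.5,0,0,13.4,0,-12.9,9.4,2.5,0,0,13.4,0,-12.9,9.4,2.5,0,0,13.4,0])

```text
time: 1.8
eef_pos: [0.5453, 0.1849, 0.2066]
tcp_rot: [0.778, 0.628, 0.0, -0.0]
contact_force: [0.1, 0.2, -0.6]
opening: 1.003
finger_force: 0.0
```

Run:
```python
from h import *
print(go([.5457,.1815,.20],-12.6))
a=cam('top');b=cam('scene')
cv2.imwrite('pics/z2.png',np.hstack([cv2.resize(a['color'][170:290,130:280],None,fx=2.6,fy=2.6,interpolation=2),cv2.resize(b['color'][140:260,250:400],None,fx=2.6,fy=2.6,interpolation=2)]))
```

```text
(array([-0.32,  0.11,  0.66]), array([-0.  , -0.02,  0.42]))
```

View pics/z2.png

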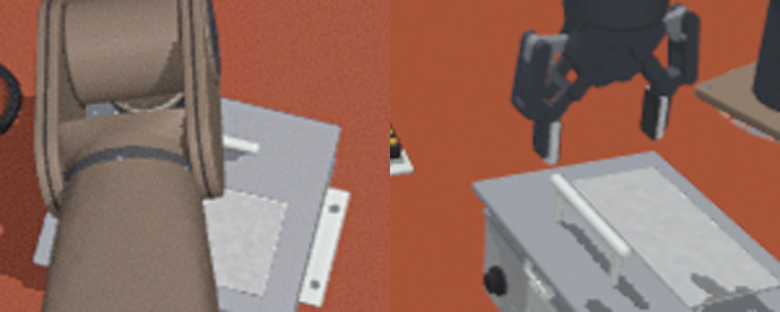

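The open fingers straddle the bar from above, one on each side, aligned across it. The bar is at about (590,215) in the right-hand crop. I'm descending to grasp height.

Request:
arm_command(series=[-0.3,0.1,2.5,0,0,0.4,0,-0.3,0.1,4.5,0,0,0.4,0,-0.3,0.1,6.0,0,0,0.4,0,-0.3,0.1,6.9,0,0,0.4,0,-0.3,0.1,6.9,0,0,0.4,0,-0.3,0.1,6.9,0,0,0.4,0])

```text
time: 2.4
eef_pos: [0.546, 0.1813, 0.1375]
tcp_rot: [0.78, 0.625, -0.0, -0.0]
contact_force: [0.3, 1.0, -0.5]
opening: 1.001
finger_force: 0.0
```

Run:
```python
from h import *
print(go([.5457,.1815,.136],-12.6), telemetry.get_state()['contact_force'])
b=cam('scene')
cv2.imwrite('pics/z3.png',cv2.resize(b['color'][140:260,250:400],None,fx=4,fy=4,interpolation=2))
```

```text
(array([ 0.01, -0.04,  0.15]), array([-0.01,  0.  ,  0.01])) [ 0.26806621  1.00589894 -0.4827203 ]
```

View pics/z3.png

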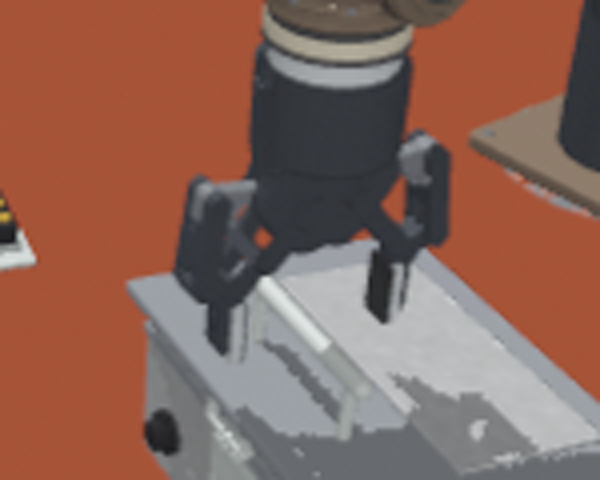

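The bar lies between the two fingers with its middle near (310,330). I'm closing gently first.

Request:
arm_command(series=[0,0,0,0,0,0,0.4,0,0,0,0,0,0,0.6,0,0,0,0,0,0,0.75,0,0,0,0,0,0,1,0,0,0,0,0,0,1,0,0,0,0,0,0,1,0,0,0,0,0,0,1,0,0,0,0,0,0,1], force=20)

```text
time: 3.12
eef_pos: [0.5459, 0.1807, 0.1375]
tcp_rot: [0.781, 0.625, -0.0, -0.0]
contact_force: [-2.3, -0.6, 3.0]
opening: 0.114
finger_force: 20.8
```

Request:
arm_command(series=[0,0,-0.1,0,0,0,1,0,0,-0.2,0,0,0,1,0,0,-0.3,0,0,0,1,0,0,-0.4,0,0,0,1,0,0,-0.4,0,0,0,1], force=70)

```text
time: 3.53
eef_pos: [0.545, 0.1809, 0.1402]
tcp_rot: [0.781, 0.625, -0.001, -0.001]
contact_force: [-3.8, 1.6, -3.6]
opening: 0.102
finger_force: 68.1
```

Request:
arm_command(series=[0,-0.1,-0.4,-1.7,0,0,1,0,-0.25,-0.8,-3.5,0,0,1,0,-0.4,-1.2,-5.2,0,0,1,0,-0.55,-1.6,-7,0,0,1,0,-0.7,-2.0,-8.7,0,0,1,0,-0.9,-2.4,-10.5,0,0,1,0,-0.9,-2.4,-10.5,0,0,1,0,-0.9,-2.4,-10.5,0,0,1])

```text
time: 4.2
eef_pos: [0.536, 0.1829, 0.1654]
tcp_rot: [0.777, 0.623, 0.057, 0.071]
contact_force: [-4.3, 3.2, -5.6]
opening: 0.101
finger_force: 68.8
```

Run:
```python
from h import *
b=cam('scene')
cv2.imwrite('pics/z4.png',cv2.resize(b['color'][140:310,250:420],None,fx=3,fy=3,interpolation=2))
```

```text
(no output)
```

View pics/z4.png

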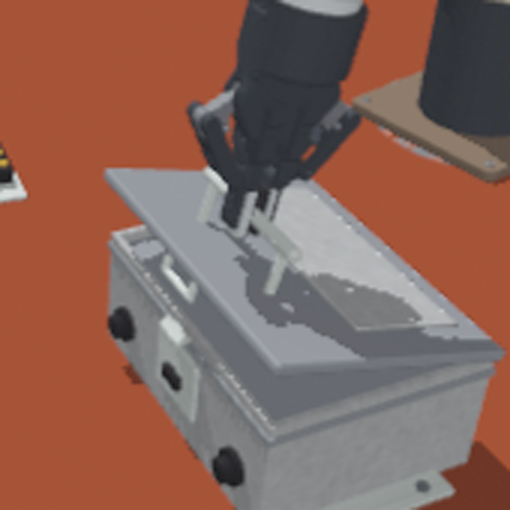

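The lid has clearly come up: its front edge stands well clear of the catch at (170,330), with the keeper loop visible at (180,278). So it was not caught, and I'll lower it and press it home.

```bash
cat >> h.py <<'E'
def go2(pos,yaw,tilt):
    s=telemetry.get_state(); R0=R.from_quat(s['tcp_rot'])
    a=np.radians(yaw); y=np.array([np.cos(a),np.sin(a),0]); z=np.array([0,0,-1.]); x=np.cross(y,z)
    T=R.from_matrix(np.c_[x,y,z])*R.from_euler('x',tilt,degrees=True)
    return (R0.inv().apply(np.array(pos)-s['eef_pos'])*100).round(2),np.degrees((R0.inv()*T).as_rotvec()).round(2)
E
python3 - <<'E'
from h import *
yv=np.array([np.cos(np.radians(-12.6)),np.sin(np.radians(-12.6)),0])
S=np.array([.5459,.1807,.1375])
import math
r=math.hypot(150,45);a0=math.atan2(45,150)
for th in (.2,.15,.1,.065,.03,0,-.02,-.04):
    h=-r*math.cos(a0+th)+r*math.cos(a0+.065); v=r*math.sin(a0+th)-r*math.sin(a0+.065)
    ti=-(th-.065)
    p=S+yv*(-h-19*math.sin(ti))/1000+np.array([0,0,v/1000])
    print(th,go2(p,-12.6,math.degrees(ti)))
print(telemetry.get_state()['time'])
E
```

```text
0.2 (array([0.  , 0.24, 0.89]), array([ 2.69,  0.02, -0.03]))
0.15 (array([0.  , 0.36, 1.63]), array([ 5.55,  0.02, -0.03]))
0.1 (array([0.  , 0.45, 2.37]), array([ 8.42,  0.02, -0.03]))
0.065 (array([0.  , 0.49, 2.9 ]), array([10.42,  0.02, -0.03]))
0.03 (array([0.  , 0.51, 3.43]), array([12.43,  0.02, -0.03]))
0 (array([0.  , 0.51, 3.88]), array([14.15,  0.02, -0.03]))
-0.02 (array([0.  , 0.51, 4.19]), array([15.29,  0.02, -0.03]))
-0.04 (array([0.  , 0.5 , 4.49]), array([16.44,  0.02, -0.03]))
4.25
```

Request:
arm_command(series=[0,0.24,0.9,2.7,0,0,1,0,0.36,1.6,5.5,0,0,1,0,0.45,2.4,8.4,0,0,1,0,0.49,2.9,10.4,0,0,1,0,0.5,3.2,11.5,0,0,1,0,0.5,3.5,12.5,0,0,1,0,0.5,3.9,14,0,0,1,0,0.5,4.1,14,0,0,1,0,0.5,4.2,14,0,0,1])

```text
time: 5.0
eef_pos: [0.5481, 0.1802, 0.128]
tcp_rot: [0.78, 0.625, -0.022, -0.026]
contact_force: [-15.8, 1.1, 15.4]
opening: 0.098
finger_force: 71.2
```

Request:
arm_command(series=[0,-0.15,0.15,0,0,0,1,0,-0.2,0.3,0,0,0,1,0,-0.2,0.4,0,0,0,1,0,-0.2,0.4,0,0,0,1])

```text
time: 5.33
eef_pos: [0.5482, 0.1802, 0.1279]
tcp_rot: [0.78, 0.625, -0.019, -0.023]
contact_force: [-15.4, -1.0, 20.8]
opening: 0.097
finger_force: 71.9
```

Request:
arm_command(series=[0,0,-0.2,0,0,0,1,0,0,-0.4,0,0,0,1,0,0,-0.6,0,0,0,1,0,0,-0.8,0,0,0,1,0,0,-0.8,0,0,0,1])

```text
time: 5.75
eef_pos: [0.5479, 0.1802, 0.1287]
tcp_rot: [0.78, 0.625, -0.019, -0.023]
contact_force: [-2.5, 2.4, -7.4]
opening: 0.098
finger_force: 69.0
```

Request:
arm_command(series=[0,0,-0.15,0,0,0,1,0,0,-0.3,0,0,0,1,0,0,-0.35,0,0,0,1,0,0,-0.35,0,0,0,1,0,0,-0.35,0,0,0,1,0,0,-0.35,0,0,0,1])

```text
time: 6.25
eef_pos: [0.5477, 0.1802, 0.1291]
tcp_rot: [0.78, 0.624, -0.019, -0.024]
contact_force: [3.0, 4.1, -21.4]
opening: 0.098
finger_force: 68.2
```

Run:
```python
from h import *
b=cam('scene')
cv2.imwrite('pics/z5.png',cv2.resize(b['color'][140:310,250:420],None,fx=3,fy=3,interpolation=2))
s=telemetry.get_state(); print(s['eef_pos'],s['contact_force'])
```

```text
[0.54770361 0.18021866 0.12909087] [  3.55185591   4.41788633 -21.73160825]
```

View pics/z5.png

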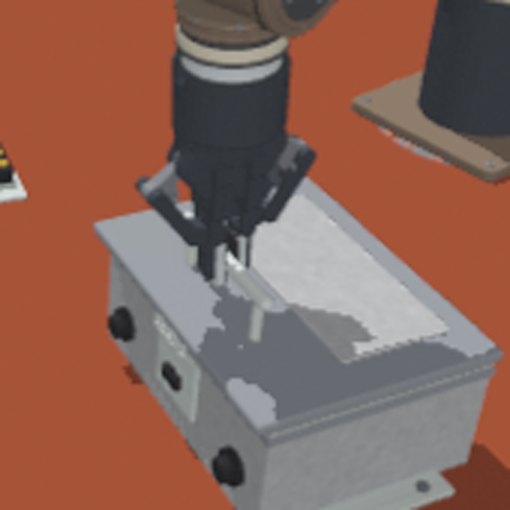

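Under about 21 N upwards the lid moved less than 1 mm, and the picture shows it flush with the case, so it is caught. I'll unload, let go and retreat upwards.

Request:
arm_command(series=[0,0,0.3,0,0,0,1,0,0,0.5,0,0,0,1,0,0,0.5,0,0,0,1,0,0,0.5,0,0,0,0.5,0,0,0.5,0,0,0,0,0,0,0.5,0,0,0,0,0,0,0.5,0,0,0,0,0,0,0.5,0,0,0,0,0,0,0.5,0,0,0,0])

```text
time: 7.05
eef_pos: [0.5486, 0.1802, 0.1283]
tcp_rot: [0.78, 0.625, -0.018, -0.023]
contact_force: [-1.1, -0.2, -0.0]
opening: 0.938
finger_force: 0.0
```

Request:
arm_command(series=[0,0,-2,-1,0,0,0,0,0,-5,-3,0,0,0,0,0,-8,-3,0,0,0,0,0,-10,-3,0,0,0,0,0,-10,-3,0,0,0,0,0,0,-10,-3,0,0,0.5])

```text
invalid input at $.series: expected a multiple of 7 numbers
```

Run:
```python
from h import *
from m import blob
s=telemetry.get_state(); print(s['eef_pos'],s['contact_force'],s['time'])
a=cam('top');b=cam('scene')
ba=blob(a,(0,0,0),(45,45,45),(372,234,392,254)); bb=blob(b,(0,0,0),(45,45,45),(224,155,245,176))
ca,ra=cv2.minEnclosingCircle(ba); cb,rb=cv2.minEnclosingCircle(bb)
C=np.array([.5173,-.2239,0]); d=np.array([.335,.942,0]);n=np.array([-d[1],d[0],0])
p=plane(a,ca,.097);print(len(ba),ca,ra,len(bb),cb,rb,p,tri(a,ca,b,cb),'along',(p-C)@d,'across',(p-C)@n)
for l in (-.026,0,.038):
  for z in(.022,.097): print(l,z,proj(a,C+d*l+[0,0,z]).round(0).tolist(),proj(b,C+d*l+[0,0,z]).round(0).tolist())
cv2.imwrite('pics/z6.png',np.hstack([cv2.resize(a['color'][215:280,330:400],(390,362),interpolation=2),cv2.resize(b['color'][145:215,200:275],(390,362),interpolation=2)]))
# approach pose: pusher 26+ mm behind, tool y along swing
for z in(.23,.08):
  for off in(-.085,.05): P=C+d*off+[0,0,z]; print(off,z,P.round(3),go2(P,np.degrees(np.arctan2(-d[1],-d[0])),0),go2(P,np.degrees(np.arctan2(-d[1],-d[0]))+90,0))
```

```text
[0.54860497 0.18015673 0.12832036] [-1.12833039 -0.22183431 -0.01568779] 7.05
34 (379.0, 243.5) 4.924529075622559 28 (234.0, 165.0) 3.1623775959014893 [ 0.50975316 -0.2478211   0.097     ] (array([ 0.50967568, -0.24778031,  0.09670542]), np.float64(0.00031681419497125903)) along -0.025061865608238983 across -0.0009044446407691949
-0.026 0.022 [[373.0, 248.0]] [[235.0, 187.0]]
-0.026 0.097 [[379.0, 244.0]] [[234.0, 165.0]]
0 0.022 [[364.0, 245.0]] [[237.0, 191.0]]
0 0.097 [[369.0, 240.0]] [[236.0, 169.0]]
0.038 0.022 [[350.0, 240.0]] [[240.0, 198.0]]
0.038 0.097 [[355.0, 235.0]] [[239.0, 175.0]]
-0.085 0.23 [ 0.489 -0.304  0.23 ] (array([-48.54,   4.19, -10.49]), array([-2.6 ,  2.92, 96.89])) (array([-48.54,   4.19, -10.49]), array([-3.46,  0.2 ,  6.92]))
0.05 0.23 [ 0.534 -0.177  0.23 ] (array([-35.14,   5.81, -10.59]), array([-2.6 ,  2.92, 96.89])) (array([-35.14,   5.81, -10.59]), array([-3.46,  0.2 ,  6.92]))
-0.085 0.08 [ 0.489 -0.304  0.08 ] (array([-48.54,   5.09,   4.48]), array([-2.6 ,  2.92, 96.89])) (array([-48.54,   5.09,   4.48]), array([-3.46,  0.2 ,  6.92]))
0.05 0.08 [ 0.534 -0.177  0.08 ] (array([-35.14,   6.72,   4.38]), array([-2.6 ,  2.92, 96.89])) (array([-35.14,   6.72,   4.38]), array([-3.46,  0.2 ,  6.92]))
```

View pics/z6.png

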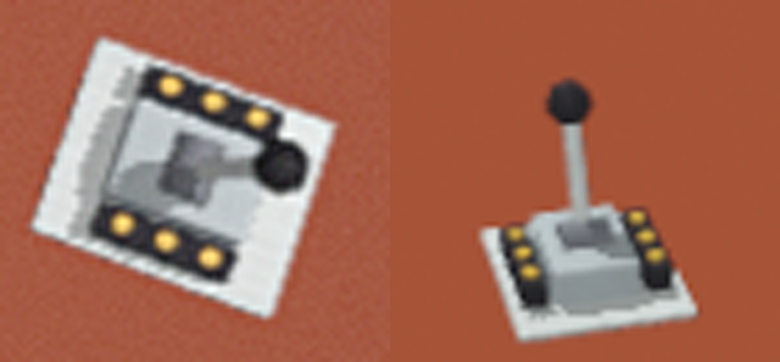

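The switch picture shows the lever's ball at (280,165) in the left crop, leaning right (-y). The lever lies along the plate's long axis, as the measurement says. The retreat was refused for a malformed row, so I'm sending it again.

Request:
arm_command(series=[0,0,-2,-1,0,0,0,0,0,-5,-3,0,0,0,0,0,-8,-3,0,0,0,0,0,-10,-3,0,0,0,0,0,-10,-3.4,0,0,0.5,0,0,-10,-3.4,0,0,1,0,0,-10,-3.4,0,0,1])

```text
time: 7.73
eef_pos: [0.5531, 0.1789, 0.226]
tcp_rot: [0.781, 0.625, -0.001, -0.001]
contact_force: [0.7, 0.0, 0.1]
opening: 0.606
finger_force: 0.0
```

```bash
cat > sw.py <<'E'
from h import *
import sys
C=np.array([.5168,-.2235,0]); d=np.array([.335,.942,0])
off,z=map(float,sys.argv[1:]); P=C+d*off+[0,0,z]; s=telemetry.get_state()
print(s['time'],s['opening'],P.round(3),go2(P,np.degrees(np.arctan2(d[1],d[0]))-90,0),'off now',(s['eef_pos']-C)@d)
E
python3 sw.py -.085 .22
```

```text
7.7333 0.606009888007815 [ 0.488 -0.304  0.22 ] (array([-48.49,   4.25,   0.62]), array([-0.21,  0.06,  6.93])) off now 0.3911941615865283
```

Request:
arm_command(series=[-48.5,4.2,0,0,0,6.9,1,-48.5,4.2,0,0,0,6.9,1,-48.5,4.2,0,0,0,6.9,1,-48.5,4.2,0,0,0,6.9,1,-48.5,4.2,0,0,0,6.9,1,-48.5,4.2,0,0,0,6.9,1,-48.5,4.2,0,0,0,6.9,1,-48.5,4.2,0,0,0,6.9,1,-48.5,4.2,0,0,0,6.9,1,-48.5,4.2,0,0,0,6.9,1])

```text
time: 8.57
eef_pos: [0.4963, -0.2352, 0.2248]
tcp_rot: [0.817, 0.577, -0.001, -0.003]
contact_force: [0.8, 0.1, 0.8]
opening: -0.002
finger_force: 0.0
```

Request:
arm_command(series=[0,0,0,0,0,0,1])

```text
time: 8.65
eef_pos: [0.4959, -0.2398, 0.2249]
tcp_rot: [0.819, 0.574, -0.002, -0.001]
contact_force: [0.1, -0.3, 0.4]
opening: -0.001
finger_force: 0.0
```

```bash
python3 sw.py -.085 .08
```

```text
8.65 -0.0008535628820661416 [ 0.488 -0.304  0.08 ] (array([-6.22,  1.54, 14.5 ]), array([-0.28,  0.12, -0.36])) off now -0.022345237508147483
```

Move sideways first, then down.

Request:
arm_command(series=[-6.2,1.5,0,0,0,0,1,-6.2,1.5,0,0,0,0,1,-6.2,1.5,0,0,0,0,1,-6.2,1.5,4,0,0,0,1,-6.2,1.5,8,0,0,0,1,-6.2,1.5,11,0,0,0,1,-6.2,1.5,13.5,0,0,0,1,-6.2,1.5,14.5,0,0,0,1,-6.2,1.5,14.5,0,0,0,1,-6.2,1.5,14.5,0,0,0,1])

```text
time: 9.48
eef_pos: [0.4912, -0.2965, 0.082]
tcp_rot: [0.817, 0.577, -0.001, -0.001]
contact_force: [0.4, -1.1, 0.4]
opening: -0.004
finger_force: 0.0
```

```bash
python3 sw.py -.085 .08;python3 sw.py .018 .08
```

```text
9.4833 -0.0037518678763051147 [ 0.488 -0.304  0.08 ] (array([-0.76, -0.04,  0.2 ]), array([-0.17, -0.03,  0.06])) off now -0.0773732240016001
9.4833 -0.0037518678763051147 [ 0.523 -0.207  0.08 ] (array([ 9.54, -0.03,  0.2 ]), array([-0.17, -0.03,  0.06])) off now -0.0773732240016001
```

Request:
arm_command(series=[1.5,0,0.2,0,0,0,1,2.7,0,0.2,0,0,0,1,3.7,0,0.2,0,0,0,1,4.7,0,0.2,0,0,0,1,5.7,0,0.2,0,0,0,1,6.6,0,0.2,0,0,0,1,7.4,0,0.2,0,0,0,1,8.1,0,0.2,0,0,0,1,8.6,0,0.2,0,0,0,1,8.8,0,0.2,0,0,0,1])

```text
time: 10.32
eef_pos: [0.5205, -0.2134, 0.0798]
tcp_rot: [0.817, 0.577, -0.001, -0.001]
contact_force: [-0.8, -1.1, -0.1]
opening: -0.003
finger_force: 0.5
```

```bash
python3 sw.py .018 .08
```

```text
10.3167 -0.0025859787414275804 [ 0.523 -0.207  0.08 ] (array([ 0.73, -0.01, -0.02]), array([-0.16, -0.  ,  0.07])) off now 0.010740112929897742
```

Keep pushing gently until the stop answers.

Request:
arm_command(series=[0.3,0,0,0,0,0,1,0.6,0,0,0,0,0,1,0.9,0,0,0,0,0,1,0.9,0,0,0,0,0,1,0.9,0,0,0,0,0,1])

```text
time: 10.73
eef_pos: [0.5223, -0.2093, 0.08]
tcp_rot: [0.816, 0.577, -0.004, 0.001]
contact_force: [-4.5, -10.4, -1.3]
opening: -0.002
finger_force: 5.8
```

```bash
python3 sw.py .018 .08
```

```text
10.7333 -0.0015023523389181125 [ 0.523 -0.207  0.08 ] (array([ 0.28, -0.04,  0.  ]), array([-0.14,  0.43,  0.12])) off now 0.015218316761154607
```

The stop answers with 11 N at 15 mm, where 14 mm was expected. I'm backing off, then going up and away.

Request:
arm_command(series=[-1,0,0,0,0,0,1,-3,0,0,0,0,0,1,-5,0,0,0,0,0,1,-6,0,-3,0,0,0,1,-6,0,-7,0,0,0,1,-6,0,-11,0,0,0,1,-9,-2,-14,0,0,0,1,-12,-2,-14,0,0,0,1,-14,-2,-14,0,0,0,1,-14,-2,-14,0,0,0,1])

```text
time: 11.57
eef_pos: [0.4573, -0.3346, 0.222]
tcp_rot: [0.818, 0.575, -0.0, 0.001]
contact_force: [0.4, 0.1, -0.6]
opening: -0.001
finger_force: 0.0
```

Run:
```python
from h import *
from m import blob
a=cam('top');b=cam('scene','end_s.png'); cv2.imwrite('pics/z7.png',np.vstack([a['color'][120:310,90:440],b['color'][130:320,130:480]]))
cl=[]
C=np.array([.5168,-.2235,0]); d=np.array([.335,.942,0])
bb=blob(b,(0,0,0),(45,45,45),(229,165,249,186)); cb,rb=cv2.minEnclosingCircle(bb); p=plane(b,cb,.092); print(cb,rb,p,(p-C)@d)
s=telemetry.get_state(); print(s['time'],s['eef_pos'],s['contact_force'])
```

```text
(239.0, 177.0) 3.6056511402130127 [ 0.53211913 -0.18526031  0.092     ] 0.04115370081879326
11.6667 [ 0.45786503 -0.33140293  0.22017449] [ 0.97945507  0.44355053 -0.14227024]
```

View pics/z7.png

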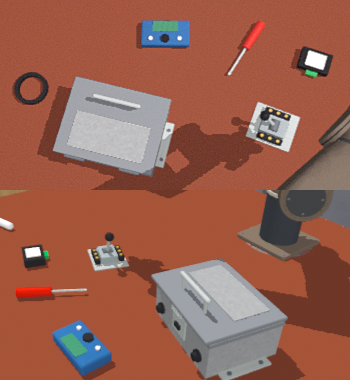

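The lever now leans the other way, with the ball at +41 mm along the swing where 38 mm is the end. The lid is flush and shut, the other things are where they were, and the arm is clear.

```bash
python3 -c "
from plant import ctrl
print(ctrl.sign_off())"
```

```text
the job is handed in; nothing more can be done
None
```

The lid was not caught: it rose about 3 cm on the first tug, so I pressed it home, it then held a 21 N tug, and after letting go I pushed the switch all the way over with nothing on the bench shifted; the job is handed in.

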